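# Prove the roller limit switch by hand, then park the carriage dog on it

### The arm

A 6-joint arm with a two-finger parallel gripper is mounted at the origin on a cart in front of the work surface, level with it; the furniture and walls round the work are solid. World frame = base frame: x ahead of the robot, y to its left, z up, the work surface at z = 0. Lengths are in m, angles in rad, forces in N, time in s.
With the tool pointing down it reaches from about 0.325 to 0.85 m from the base axis. Payload 4.4 kg.
Tool frame: the origin (TCP) lies between the finger pads; the fingertips stand 14 mm ahead of it and the grasp point (between the pads) lies 5 mm behind it; z points along the fingers, y is the line along which they close (so a half turn about z gives the same grasp; the last joint's range is limited). The gripper opens to 94 mm and grips with 3 to 60 N. Pads are 16 mm wide; open, the fingers measure 119 mm over their backs; the gripper's body (75 mm by 177 mm) begins 78 mm behind the grasp point.
Start: joints at [-1.31, 0.207, 1.542, -0, 1.393, -0.15], TCP at [0.23, -0.527, 0.219] pointing down, gripper open.
Joint ranges: [-2.73, 2.73], [-0.86, 2.22], [0.23, 2.46], [-1.11, 4.25], [0.08, 2.63], [-2.82, 2.82]. Speed limits (rad/s): [2.79, 2.79, 3.14, 3.14, 3.14, 3.14].

### API

Orientations are given as a unit quaternion [w, x, y, z].
In Python, from bench import robot, vision, order gives the robot as it stands (robot), with the cameras (vision) and the job (order).
- The arm moves only by the tool jog_arm, called by a JSON object that holds its "api" and its "payload", one argument or row to a line. Schema: {"type":"object","properties":{"ticks":{"type":"array","items":{"type":"array","items":{"type":"number"},"minItems":5,"maxItems":5},"minItems":1,"maxItems":8},"only":{"type":"string"},"quiet":{"type":"boolean"},"lines":{"type":"string"}},"required":["ticks"],"additionalProperties":false}. ticks is a list of rows, 1 to 8 of them, each of 5 numbers: dx, dy, dz in shares of 0.3 m (1.0 is 0.3 m), then a turn about the tool's z in a scale on which 1.0 is 2 pi rad, then the opening from 0.0 (shut) to 1.0 (fully open); each row shifts and turns the commanded pose from where the row before left it, along the tool's axes as they then stand; what a row does not reach is not made up. A row lasts 1/12 s, in which the tool goes at most 0.0417 m and 0.125 rad, less where a joint would pass 70% of its speed; a pose out of reach is approached as far as the arm can. The fingers move at their own pace and stop on an object; the grip force is fixed at half the most. Time passes only in rows, so rows that do not move let the fingers close. The tool returns the time, the measured TCP pose, the force, the opening and the grip force at its end. only (a regular expression) keeps the lines of the reply that match it, lines (a string "A,B") keeps lines A to B, and quiet returns only ok. A shift or turn number past 1, either way, is cut back to 1. Input that does not fit is refused with a message, and nothing moves.
- robot.get_obs(): the state, without advancing time (a new reading comes with each control period).
- vision.grab_frame(name): name is "side" or "top"; returns the picture (384x512x3 uint8, red, green, blue); there is no depth.
- vision.calibration(name): a dict with "fx", "fy", "cx", "cy" (pixels), "dist_coeffs" ([k1, k2, p1, p2, k3] as OpenCV has them; the pictures are not rectified), "R" (3x3) and "t" (3): a world point X has camera coordinates R X + t. Camera axes: x right, y down, z forward; pixel columns grow to the right and rows downward; lengths in m; the calibration is good to about 2 mm. A picture is of the moment at which its call begins. calibration takes no time and is no camera call.
- order.close_job(): hands the job in; it is judged then, once.
The state is a dict: "clock": time; "joint_positions": joint angles; "qd": joint speeds; "tau": joint torques, N m; "tool_pos": TCP position; "tcp_rot": TCP orientation; "contact_force": force on the tool from outside, world axes, zero at the start; "wrist_torque": the same for the moment, N m; "finger_gap": opening from 0.0 (shut) to 1.0 (fully open); "grasp_force": force on a finger pad.
Only numpy, scipy, OpenCV 4.12 (cv2) and the standard library are available. Lean on these libraries where they do the work, as an engineer would, in place of code of your own. Each camera call takes 0.05 s, during which the arm holds its last target. There are 200 camera calls.

### The job

Check the roller-lever limit switch that is mounted on the linear axis. First, with the carriage still where it stands, press the switch's roller lightly down with the fingertips until the lever lies about level with the top of the switch, hold it there for half a second and let it spring back up; then push the carriage along its rails with the fingers until the bent steel dog on its front edge sits on that roller and holds the lever down, and leave it parked there. Do not work the plunger switch at the other end, and do not shift or lift any of the tools and parts lying about.

Things in the scene. Friction and masses are not known exactly. Their poses are not given: they have to be found in the camera images.
- axis: Belt-driven linear axis fixed to the bench: aluminium profile 80 wide (x), 440 long (y), 40 high, two rails on top to z = 52, end blocks 92 x 17 x 72 high (inner faces y = +-203). Origin: centre of its underside; x to its back, y along the travel, z up. Its two limit switches stand along its front, in the lane x = -60, at y = +135 and y = -135; which is at which end varies.
- carriage (a joint): Carriage position along the axis' y in m: 0 mid-travel, bumpers at +-0.145; starts within 0.035 of 0. Drags with about 4 N, stays where left. Its dog lies flat on a switch when the carriage is within 20 mm of that switch's position (the bumper stops it 10 mm past); riding on to the roller takes 2 to 3 N more.
- carriage_mid (a point): Centre of the carriage plate: aluminium plate 96 (x) x 100 (y) x 18 thick, z = 62 to 80, on four bearing blocks (z = 46 to 62, reaching to y = +-48); a small belt clamp on top reaches z = 88. Axes as the axis.
- dog (a point): Middle of the dog's flat underside, at z = 60: a steel strip 17 wide, 3 thick, on the front edge of the carriage, flat over 40 mm and bent up at both ends to 97 mm overall. Axes as the axis.
- roller_lever (a joint): Angle in rad of the roller lever: 0 up (free), 0.34 fully down; trips at 0.17; level at 0.30; the dog holds it at about 0.26. Sprung: about 1.5 N at the roller at first, 4.5 N fully down. 10 mm down at the roller is about 0.26.
- roller (a point): Centre of the white roller of the roller-lever limit switch: 12 mm diameter, 10 mm wide, axle along the axis' x. Free, it is at z = 64 (top at z = 70). Its lever is 40 mm long, with the hinge on the axis' +y side of the roller.
- plunger (a joint): Travel in m of the pin of the other switch: 0 up, 0.007 fully down. To be left alone.
- plunger_top (a point): Top of the 10 mm steel pin of the plunger switch, z = 65 when free: the same black box with an upright pin in place of the lever.
- spare_switch: Loose spare roller-lever switch, black, about 60 x 70 x 20, lying on its side on the bench, fastened to nothing. To be left alone. Origin on its underside.
- bush: Flanged bronze bush, 34 diameter, 26 high, standing on the bench in front of the axis between the switches. Origin: centre of its underside. To be left alone.
- hex_key: Hex key 35 x 93 x 6 lying in front of the axis. Origin: centre of its underside. To be left alone.
- spanner: Combination spanner 20 x 143 x 4 lying behind the axis. Origin: centre of its underside. To be left alone.
- screwdriver: Screwdriver with a yellow handle, 34 x 189 x 38, lying on the bench. Origin: centre of its underside. To be left alone.
- pulley: White turned pulley, 60 diameter, 24 high, lying behind the axis. Origin: centre of its underside. To be left alone.
- tape_measure: Pocket tape measure 38 x 84 x 68, standing behind the axis. Origin: centre of its underside. To be left alone.
- roller_switch: The roller-lever limit switch on the axis, fixed: black box 18 x 52 x 30 (z = 12 to 42) on a bracket, with the lever on top. Origin on the bench below the roller (as it lies level), in the lane; axes as the axis, hinge 40 mm to +y.

How it is judged:
On the way, in this order (a step that is already met when the one before it is completed fails the run):
1. the roller is pressed down past its trip point by the fingers, the carriage not yet moved (value of joint roller_lever above 0.17 rad and contact force between the fingers and roller_switch above 0.3 N and distance of carriage_mid from where it was at the start of the episode below 0.01 m), for 0.3 s.
2. the roller is let go and has sprung back up, the carriage not yet moved (value of joint roller_lever below 0.03 rad and contact force between each of the arm, the fingers and roller_switch below 0.1 N and distance of carriage_mid from where it was at the start of the episode below 0.01 m), for 0.2 s.
At the end, for the whole second after the job is handed in: The carriage stands still with its dog over the roller (within 25 mm) and alone holds the roller lever down past 0.2 rad; the plunger switch is up (value of joint roller_lever above 0.2 rad and horizontal distance between dog and roller below 0.025 m and velocity of joint carriage between -0.005 and 0.005 m/s and value of joint plunger below 0.0015 m); the robot touches nothing.
It fails at once if the plunger switch is worked (its pin down more than 1.5 mm) (value of joint plunger above 0.0015 m).
It fails at once if the roller switch is pressed harder than 25 N (contact force between any of the fingers, the arm and roller_switch above 25 N).
It fails at once if something lying about is shifted or lifted (moved more than 15 mm) (distance of any of spare_switch, bush, hex_key, spanner, screwdriver, pulley, tape_measure from where it was at the start of the episode above 0.015 m).
It also fails if it takes over 51 s, if anything falls off the work surface, if the arm or the gripper's body presses on something with over 40 N, if the wrist force passes 120 N, or if a joint passes its speed limit or range.

## Working session

There is one attempt and no reset: what is moved stays moved. The work goes in short steps, Python scripts to look and compute and a tool call to move; the robot and the scene stay as the last step left them, time stands still between calls to the robot, and variables do not carry over. Pictures are saved under pics/ and viewed, at most 10 in all, crops included, and the job is handed in when it is done.

```bash
ls; mkdir -p pics; python3 - <<'E'
from bench import robot, vision, order
import cv2
for n in("top","side"):
    cv2.imwrite(f"pics/{n}0.png",cv2.resize(vision.grab_frame(n)[:,:,::-1],(800,600),interpolation=cv2.INTER_CUBIC))
    print(vision.calibration(n))
print(robot.get_obs())
E
```

```text
bench.py
pics
{'fx': 371.01797450010844, 'fy': 371.01797450010844, 'cx': 256.7494586864316, 'cy': 194.7463641107101, 'dist_coeffs': array([-0.05939154,  0.        ,  0.        ,  0.        ,  0.        ]), 'R': array([[ 0.01011504, -0.99990661,  0.00919001],
       [-0.98357067, -0.01160552, -0.1801501 ],
       [ 0.18023993, -0.0072168 , -0.9835962 ]]), 't': array([0.0055048 , 0.56205907, 1.03632624])}
{'fx': 429.5612666626521, 'fy': 429.5612666626521, 'cx': 250.234735715952, 'cy': 181.53252033054767, 'dist_coeffs': array([0.00574298, 0.        , 0.        , 0.        , 0.        ]), 'R': array([[-0.9972965 , -0.07346419,  0.00164259],
       [-0.04292102,  0.56422956, -0.82450154],
       [ 0.05964454, -0.822343  , -0.56585733]]), 't': array([0.56675351, 0.09093253, 1.12976565])}
{'clock': 0.1, 'joint_positions': array([-1.31048509e+00,  2.07344377e-01,  1.54279085e+00,  1.57516680e-05,
        1.39349955e+00, -1.50480174e-01]), 'qd': array([-5.41243109e-04, -2.25296771e-03, -2.36471244e-03, -4.33437776e-05,
        1.51686000e-03, -2.89210310e-04]), 'tau': array([-2.93334469e-04, -3.71866035e+01, -2.82292771e+01,  6.99534360e-02,
        3.11177492e-02, -6.38338338e-05]), 'tool_pos': array([ 0.22944182, -0.52648275,  0.21841105]), 'tcp_rot': array([-1.01994730e-03,  9.78980130e-01,  2.03953090e-01, -4.83046674e-05]), 'contact_force': array([-0.24900274, -0.15993632,  0.25011526]), 'wrist_torque': array([ 0.07282817,  0.01691278, -0.00772263]), 'grasp_force': 0.0, 'finger_gap': 0.9993086815876269}
```

View pics/top0.png

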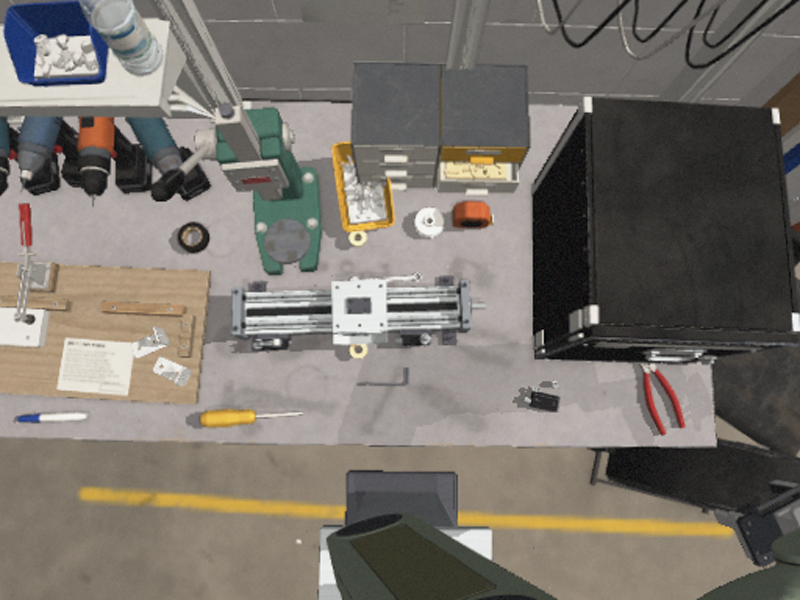

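View pics/side0.png

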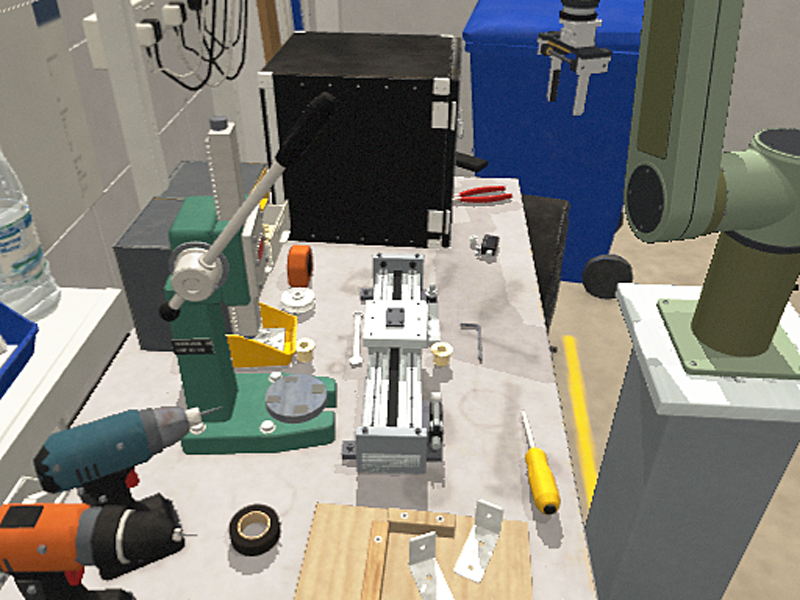

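The top view shows the axis at about (232–472, 280–350), with the carriage at (358,305), the bush at (358,351) and switches near (268,343) and (418,340). I'll enlarge to tell the switches apart.

```bash
python3 - <<'E'
from bench import robot, vision, order
import cv2,numpy as np
a=vision.grab_frame("top")[:,:,::-1]; b=vision.grab_frame("side")[:,:,::-1]
# top crop cols140-312 rows 172-232 x4.6 ; side crop cols 215-300 rows 155-305
A=cv2.resize(a[172:237,142:314],None,fx=4.6,fy=4.6,interpolation=cv2.INTER_CUBIC)
cv2.imwrite("pics/topc.png",A)
B=cv2.resize(b[155:305,215:305],None,fx=4,fy=4,interpolation=cv2.INTER_CUBIC)
cv2.imwrite("pics/sidec.png",B)
E
```

```text
(no output)
```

View pics/topc.png

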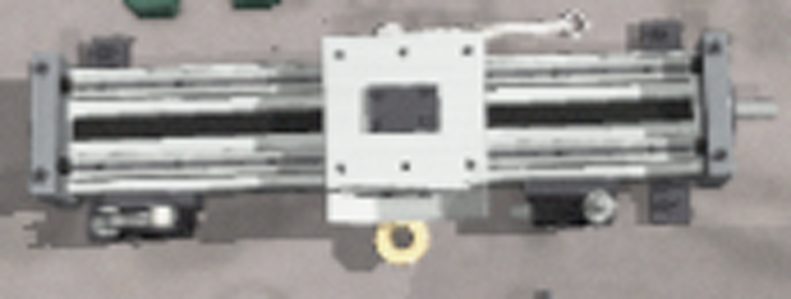

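View pics/sidec.png

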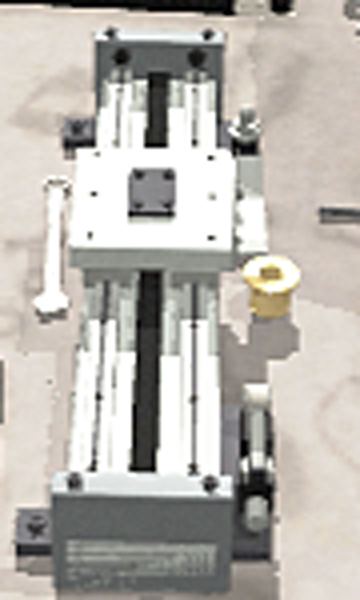

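The elongated lever switch is at the left, +y, end: roller at crop (162,217), hinge near (100,225). The plunger pin is at crop (600,207), at the −y end, and the carriage plate spans (322–488, 38–190). Next I'll triangulate these.

```bash
cat > h.py <<'E'
from bench import robot, vision, order
import cv2,numpy as np
def ray(n,uv):
    c=vision.calibration(n);K=np.array([[c['fx'],0,c['cx']],[0,c['fy'],c['cy']],[0,0,1]])
    p=cv2.undistortPoints(np.array([[uv]],float),K,c['dist_coeffs'])[0,0]
    return -c['R'].T@c['t'], c['R'].T@np.array([p[0],p[1],1])
def at(n,uv,z):
    o,d=ray(n,uv); return (o+d*(z-o[2])/d[2]).round(4)
T=lambda u,v,z:at("top",(142+(u+.5)/4.6-.5,172+(v+.5)/4.6-.5),z)
S=lambda u,v,z:at("side",(215+(u+.5)/4-.5,155+(v+.5)/4-.5),z)
def proj(n,X):
    c=vision.calibration(n);K=np.array([[c['fx'],0,c['cx']],[0,c['fy'],c['cy']],[0,0,1]])
    return cv2.projectPoints(np.array(X,float),cv2.Rodrigues(c['R'])[0],c['t'],K,c['dist_coeffs'])[0][:,0]
E
python3 - <<'E'
from h import *
print("bolts");[print(T(*p,.072)) for p in[(41,68),(41,175),(714,47),(715,155)]]
print("plate");[print(T(*p,.08)) for p in[(322,38),(485,38),(488,186),(326,190)]]
print("roller",T(162,217,.068),S(257,397,.068),"pin",T(600,205,.065),S(245,122,.065))
print("bush",T(403,238,.026),S(272,272,.026))
print("side bolts",[S(*p,.072) for p in[(75,482),(209,483),(111,37),(208,36)]])
print("side plate",[S(*p,.08) for p in[(77,152),(233,152),(236,250),(70,250)]])
E
```

```text
bolts
[0.5791 0.3192 0.072 ]
[0.5112 0.3151 0.072 ]
[ 0.5975 -0.1039  0.072 ]
[ 0.5287 -0.1039  0.072 ]
plate
[0.5986 0.1419 0.08  ]
[0.5998 0.0402 0.08  ]
[0.5066 0.037  0.08  ]
[0.503  0.1364 0.08  ]
roller [0.4864 0.2391 0.068 ] [0.4889 0.2487 0.068 ] pin [ 0.4975 -0.0327  0.065 ] [ 0.5015 -0.0113  0.065 ]
bush [0.4796 0.092  0.026 ] [0.4808 0.0942 0.026 ]
side bolts [array([0.5787, 0.3202, 0.072 ]), array([0.5118, 0.3158, 0.072 ]), array([ 0.5978, -0.0983,  0.072 ]), array([ 0.53  , -0.1048,  0.072 ])]
side plate [array([0.6058, 0.0512, 0.08  ]), array([0.5082, 0.0438, 0.08  ]), array([0.5035, 0.1407, 0.08  ]), array([0.5997, 0.148 , 0.08  ])]
```

Everything agrees with the drawing. The axis yaw is about +0.043, the roller is at (0.488, 0.239), the plunger at −y, and the carriage is at about −0.013. I'll shut the gripper, align the tool with the axis, and approach in front of the black box.

Careful with the scale: shifts go in shares of 0.3 m and turns go in shares of 2 pi rad. That gives: -0.035 m / 0.3 = -0.1167, 0.014 m / 0.3 = 0.0467, 0.1227 rad / 6.2832 = 0.0195.

{"api": "jog_arm", "payload": {
  "ticks": [
    [0,0,0,0.0195,0],
    [0,0,0,0.0195,0],
    [0,0,0,0.0195,0],
    [0.0467,-0.1167,0,0,0],
    [0.0467,-0.1167,0,0,0],
    [0.0467,-0.1167,0,0,0],
    [0.0467,-0.1167,0,0,0],
    [0.0467,-0.1167,0,0,0]
  ]
}}

```text
clock: 0.87
tool_pos: [0.2922, -0.3476, 0.2191]
tcp_rot: [-0.0, 1.0, 0.021, -0.0]
contact_force: [0.4, 0.5, 0.0]
finger_gap: 0.47
grasp_force: 0.0
```

Converted, -0.035 m / 0.3 = -0.1167, 0.014 m / 0.3 = 0.0467.

{"api": "jog_arm", "payload": {
  "ticks": [
    [0.0467,-0.1167,0,0,0],
    [0.0467,-0.1167,0,0,0],
    [0.0467,-0.1167,0,0,0],
    [0.0467,-0.1167,0,0,0],
    [0.0467,-0.1167,0,0,0],
    [0.0467,-0.1167,0,0,0],
    [0.0467,-0.1167,0,0,0],
    [0,0,0,0,0]
  ]
}}

```text
clock: 1.53
tool_pos: [0.3805, -0.0945, 0.2194]
tcp_rot: [-0.002, 1.0, 0.026, 0.001]
contact_force: [0.3, -0.2, -0.0]
finger_gap: 0.007
grasp_force: 0.0
```

{"api": "jog_arm", "payload": {
  "ticks": [
    [0.0467,-0.13,0,0,0],
    [0.0467,-0.13,0,0,0],
    [0.0467,-0.13,0,0,0],
    [0.0467,-0.13,0,0,0],
    [0.0467,-0.13,0,0,0],
    [0.0467,-0.13,0,0,0],
    [0.0467,-0.13,0,0,0],
    [0,0,0,0,0]
  ]
}}

```text
clock: 2.2
tool_pos: [0.467, 0.1819, 0.2193]
tcp_rot: [-0.002, 1.0, 0.025, 0.0]
contact_force: [0.3, -0.1, 0.2]
finger_gap: 0.003
grasp_force: 0.0
```

Converted, 0.04 m / 0.3 = 0.1333, 0.035 m / 0.3 = 0.1167.

{"api": "jog_arm", "payload": {
  "ticks": [
    [0.0383,-0.09,0,0,0],
    [0.0383,-0.09,0,0,0],
    [0,0,0.1333,0,0],
    [0,0,0.1333,0,0],
    [0,0,0.1167,0,0],
    [0,0,0,0,0],
    [0,0,0,0,0]
  ]
}}

```text
clock: 2.78
tool_pos: [0.4846, 0.2299, 0.1025]
tcp_rot: [0.001, 1.0, 0.021, -0.003]
contact_force: [1.1, -0.1, 2.0]
finger_gap: -0.0
grasp_force: 0.0
```

```bash
python3 - <<'E'
from h import *
b=vision.grab_frame("side")[:,:,::-1];a=vision.grab_frame("top")[:,:,::-1]
B=cv2.resize(b[170:300,215:315],(462,600),interpolation=cv2.INTER_CUBIC)
A=cv2.resize(a[170:240,140:210],(330,330),interpolation=cv2.INTER_CUBIC)
C=np.zeros((600,800,3),np.uint8);C[:,:462]=B;C[:330,470:]=A
cv2.imwrite("pics/pre.png",C);print(robot.get_obs()['tool_pos'])
E
```

```text
[0.48839659 0.23123999 0.10668032]
```

View pics/pre.png

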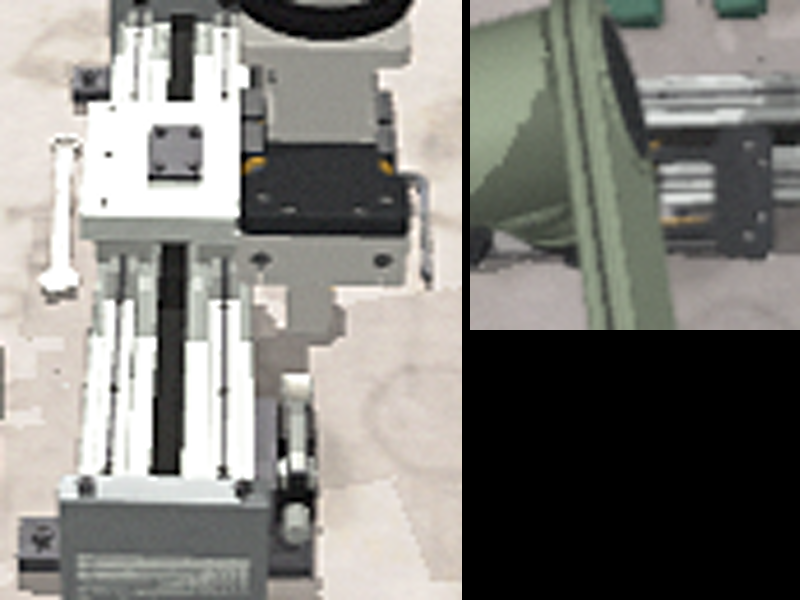

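The side view shows the fingertip at crop (310,340), just above and behind the roller at crop (295,385). I'll check both by projection and get a settled pose.

{"api": "jog_arm", "payload": {
  "ticks": [
    [0,0,0,0,0],
    [0,0,0,0,0],
    [0,0,0,0,0]
  ]
}}

```text
clock: 3.13
tool_pos: [0.4881, 0.2318, 0.1067]
tcp_rot: [-0.001, 1.0, 0.021, 0.002]
contact_force: [-0.3, -0.8, 0.4]
finger_gap: 0.006
grasp_force: 0.0
```

```bash
python3 - <<'E'
from h import *
p=robot.get_obs()['tool_pos'];print(p)
tip=p-[0,0,.014]
f=lambda X:(proj("side",X)-[215,170])*4.617
print("tip",f([tip,tip+[0,.0125,0],tip+[-.008,.0125,0],tip+[.008,.0125,0]]))
print("roller c",f([[.488,.2394,.064],[.488,.2394,.07],[.4835,.2394,.064],[.493,.2394,.064],[.488,.2394+.006,.064]]))
E
```

```text
[0.48805604 0.23178447 0.10671631]
tip [[299.43709922 322.51027493]
 [298.98003358 341.02043927]
 [316.53920299 341.92707837]
 [281.43975394 340.11502835]]
roller c [[296.78883945 379.56234038]
 [297.30250106 370.12195654]
 [306.44703079 380.07237254]
 [286.06422072 378.99609414]
 [296.55906464 388.60624537]]
```

{"api": "jog_arm", "payload": {
  "ticks": [
    [0.005,-0.0067,0.0333,0,0],
    [0.005,-0.0067,0.0333,0,0],
    [0,0,0,0,0],
    [0,0,0,0,0],
    [0,0,0,0,0]
  ]
}}

```text
clock: 3.55
tool_pos: [0.4887, 0.2356, 0.0838]
tcp_rot: [0.0, 1.0, 0.021, -0.001]
contact_force: [0.2, 0.5, -0.1]
finger_gap: 0.004
grasp_force: 0.0
```

{"api": "jog_arm", "payload": {
  "ticks": [
    [0,0,0.01,0,0],
    [0,0,0.01,0,0],
    [0,0,0,0,0],
    [0,0,0,0,0]
  ]
}}

```text
clock: 3.88
tool_pos: [0.4894, 0.2355, 0.0786]
tcp_rot: [0.0, 1.0, 0.021, 0.0]
contact_force: [-1.4, -0.9, 2.7]
finger_gap: 0.005
grasp_force: 1.5
```

Contact is at 2.7 N, as the spring should give. Now I'll go down to about level and hold.

Converted, 0.003 m / 0.3 = 0.01, 0.0025 m / 0.3 = 0.0083.

{"api": "jog_arm", "payload": {
  "ticks": [
    [0,0,0.01,0,0],
    [0,0,0.0083,0,0],
    [0,0,0,0,0],
    [0,0,0,0,0],
    [0,0,0,0,0]
  ]
}}

```text
clock: 4.3
tool_pos: [0.4894, 0.2358, 0.0731]
tcp_rot: [-0.0, 1.0, 0.021, 0.0]
contact_force: [-0.1, -1.3, 4.2]
finger_gap: 0.006
grasp_force: 1.8
```

```bash
python3 - <<'E'
from h import *
b=vision.grab_frame("side")[:,:,::-1]
cv2.imwrite("pics/press.png",cv2.resize(b[235:300,250:315],(600,600),interpolation=cv2.INTER_CUBIC))
E
```

```text
(no output)
```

View pics/press.png

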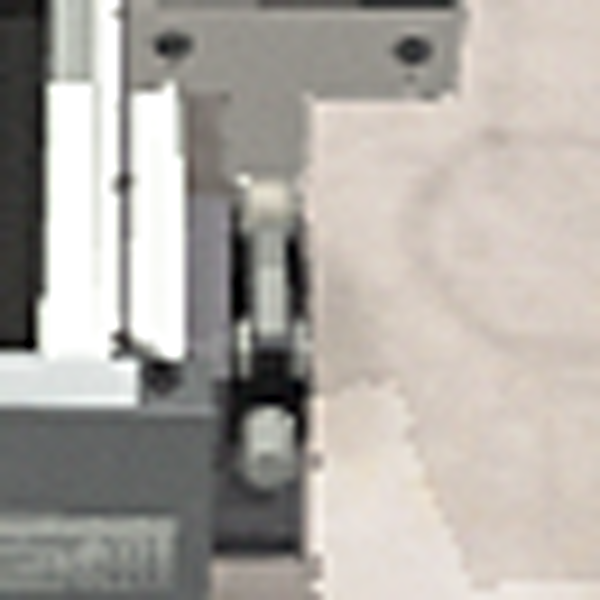

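The fingertip sits squarely on the roller at crop (268,200), and the lever at (270,280) lies flat. 4.2 N at 11 mm down matches level. I'll hold a little more, then lift and wait.

{"api": "jog_arm", "payload": {
  "ticks": [
    [0,0,0,0,0],
    [0,0,0,0,0],
    [0,0,0,0,0],
    [0,0,0,0,0],
    [0,0,0,0,0]
  ]
}}

```text
clock: 4.77
tool_pos: [0.4894, 0.2356, 0.073]
tcp_rot: [-0.0, 1.0, 0.021, 0.0]
contact_force: [-0.7, -0.2, 2.9]
finger_gap: 0.005
grasp_force: 1.8
```

{"api": "jog_arm", "payload": {
  "ticks": [
    [0,0,-0.0333,0,0],
    [0,0,-0.0833,0,0],
    [0,0,-0.1167,0,0],
    [0,0,-0.1167,0,0],
    [0,0,0,0,0],
    [0,0,0,0,0],
    [0,0,0,0,0]
  ]
}}

```text
clock: 5.35
tool_pos: [0.4886, 0.2354, 0.1775]
tcp_rot: [0.0, 1.0, 0.021, -0.001]
contact_force: [0.1, -0.4, -0.6]
finger_gap: 0.005
grasp_force: 0.0
```

Converted, 0.038 m / 0.3 = 0.1267, 0.0085 m / 0.3 = 0.0283.

{"api": "jog_arm", "payload": {
  "ticks": [
    [0.0283,0.1267,0,0,0],
    [0.0283,0.1267,0,0,0],
    [0.0283,0.1267,0,0,0],
    [0.0283,0.1267,0,0,0],
    [0.0283,0.1267,0,0,0],
    [0.0283,0.1267,0,0,0],
    [0,0,0,0,0],
    [0,0,0,0,0]
  ]
}}

```text
clock: 6.02
tool_pos: [0.5486, 0.0082, 0.1754]
tcp_rot: [-0.001, 1.0, 0.019, -0.002]
contact_force: [0.5, 0.5, -0.2]
finger_gap: 0.004
grasp_force: 0.0
```

{"api": "jog_arm", "payload": {
  "ticks": [
    [0,0,0.1,0,0],
    [0,0,0.1,0,0],
    [0,0,0.1,0,0],
    [0,0,0.0267,0,0],
    [0,0,0,0,0],
    [0,0,0,0,0],
    [0,0,0,0,0]
  ]
}}

```text
clock: 6.6
tool_pos: [0.5513, 0.0105, 0.0816]
tcp_rot: [0.0, 1.0, 0.022, 0.001]
contact_force: [-0.2, -0.5, 0.5]
finger_gap: 0.009
grasp_force: 0.0
```

```bash
python3 - <<'E'
from h import *
b=vision.grab_frame("side")[:,:,::-1]
a=vision.grab_frame("top")[:,:,::-1]
C=np.zeros((600,800,3),np.uint8);C[:,:400]=cv2.resize(b[155:305,205:305],(400,600));C[:400,400:]=cv2.resize(a[150:250,200:300],(400,400))
cv2.imwrite("pics/behind.png",C)
E
```

```text
(no output)
```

View pics/behind.png

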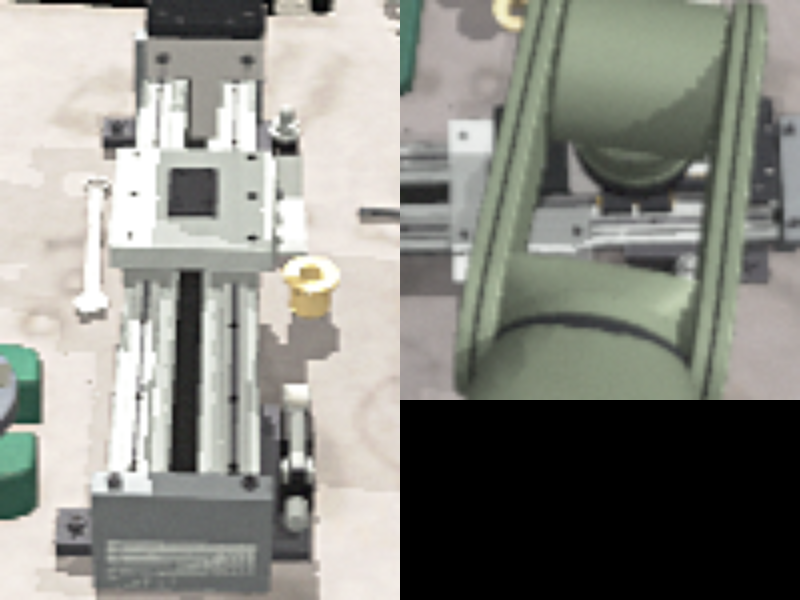

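The roller is free again at (297,395), the carriage hasn't moved, and the finger is behind its −y face. Now I'll push.

Converted, -0.015 m / 0.3 = -0.05, -0.013 m / 0.3 = -0.0433.

{"api": "jog_arm", "payload": {
  "ticks": [
    [0,-0.05,0.0067,0,0],
    [0,-0.0433,0,0,0],
    [0,-0.0433,0,0,0],
    [0,-0.0433,0,0,0],
    [0,-0.0433,0,0,0],
    [0,-0.0433,0,0,0],
    [0,-0.0433,0,0,0],
    [0,-0.0433,0,0,0]
  ]
}}

```text
clock: 7.37
tool_pos: [0.5472, 0.1156, 0.0799]
tcp_rot: [0.001, 1.0, 0.022, 0.002]
contact_force: [0.8, -5.3, 2.5]
finger_gap: 0.006
grasp_force: 2.6
```

{"api": "jog_arm", "payload": {
  "ticks": [
    [0,-0.04,0,0,0],
    [0,-0.04,0,0,0],
    [0,-0.0333,0,0,0],
    [0,-0.0333,0,0,0],
    [0,0,0,0,0],
    [0,0,0,0,0]
  ]
}}

```text
clock: 7.87
tool_pos: [0.5437, 0.161, 0.0787]
tcp_rot: [-0.001, 1.0, 0.022, 0.0]
contact_force: [-0.3, -0.1, 0.4]
finger_gap: 0.005
grasp_force: 0.0
```

Converted, -0.006 m / 0.3 = -0.02, -0.005 m / 0.3 = -0.0167.

{"api": "jog_arm", "payload": {
  "ticks": [
    [0,-0.02,0,0,0],
    [0,-0.02,0,0,0],
    [0,-0.0167,0,0,0],
    [0,-0.01,0,0,0],
    [0,0,0,0,0],
    [0,0,0,0,0]
  ]
}}

```text
clock: 8.37
tool_pos: [0.5427, 0.1803, 0.0779]
tcp_rot: [-0.0, 1.0, 0.021, 0.0]
contact_force: [0.1, -1.7, 1.4]
finger_gap: 0.008
grasp_force: 0.8
```

```bash
python3 - <<'E'
from h import *
b=vision.grab_frame("side")[:,:,::-1]
cv2.imwrite("pics/pushed.png",cv2.resize(b[155:305,205:305],(400,600),interpolation=cv2.INTER_CUBIC))
E
```

```text
(no output)
```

View pics/pushed.png

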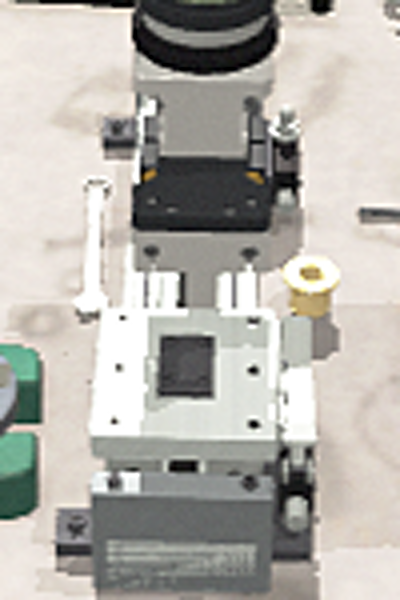

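The carriage now lies against the end region, with the dog over the roller at crop (295,405). I'll back off, lift clear and measure.

Converted, -0.04 m / 0.3 = -0.1333, -0.03 m / 0.3 = -0.1.

{"api": "jog_arm", "payload": {
  "ticks": [
    [0,0.0333,0,0,0],
    [0,0.0667,0,0,0],
    [0,0.0333,-0.1,0,0],
    [0,0,-0.1333,0,0],
    [0,0,-0.1333,0,0],
    [0,0.1333,0,0,0],
    [0,0.1333,0,0,0],
    [0,0,0,0,0]
  ]
}}

```text
clock: 9.08
tool_pos: [0.5486, 0.0544, 0.1888]
tcp_rot: [0.001, 1.0, 0.019, 0.001]
contact_force: [-0.5, -0.1, -0.5]
finger_gap: 0.004
grasp_force: 0.0
```

{"api": "jog_arm", "payload": {
  "ticks": [
    [-0.1,0.1,0,0,0],
    [-0.1,0.1,0,0,0],
    [-0.1,0.0667,0,0,0],
    [-0.1,0.0667,0,0,0],
    [0,0,0,0,0],
    [0,0,0,0,0]
  ]
}}

```text
clock: 9.58
tool_pos: [0.432, -0.0442, 0.1873]
tcp_rot: [-0.001, 1.0, 0.02, -0.0]
contact_force: [0.5, 0.3, 0.3]
finger_gap: 0.011
grasp_force: 0.0
```

```bash
python3 - <<'E'
from h import *
b=vision.grab_frame("side")[:,:,::-1];a=vision.grab_frame("top")[:,:,::-1]
C=np.zeros((600,800,3),np.uint8);C[:,:400]=cv2.resize(b[205:305,225:292],(400,600),interpolation=cv2.INTER_CUBIC);C[:400,400:]=cv2.resize(a[160:240,140:220],(400,400),interpolation=cv2.INTER_CUBIC)
cv2.imwrite("pics/end.png",C)
E
```

```text
(no output)
```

View pics/end.png

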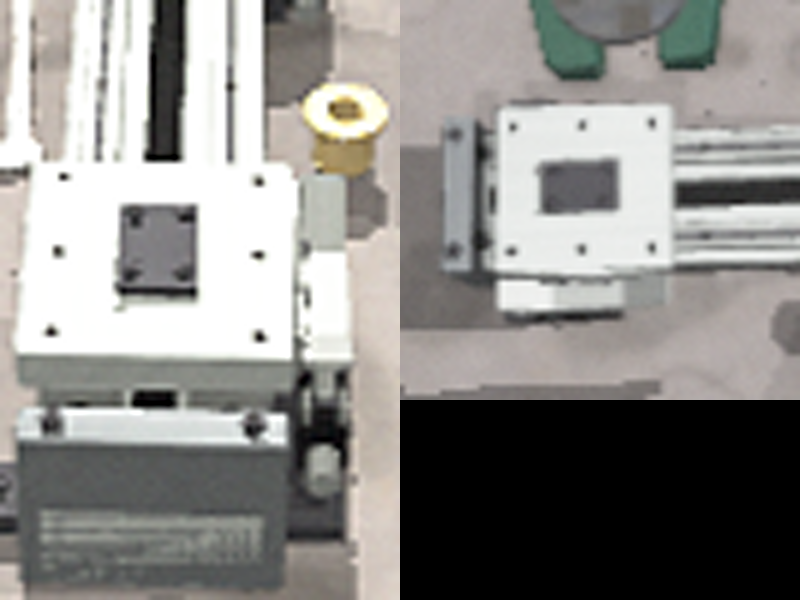

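The plate spans top-crop u 497–672 with its middle bolts at (582,125) and (582,248). The dog covers the roller in the side view, and the bush hasn't moved.

```bash
python3 - <<'E'
from h import *
c=np.array([.5542,.107]);ey=np.array([-.043,.999])
for uv in[(582,125),(582,248),(497,188),(672,188)]:
    p=at("top",(140+(uv[0]-400+.5)/5-.5,160+(uv[1]+.5)/5-.5),.08);print(p,(p[:2]-c)@ey)
print(robot.get_obs()['contact_force'],robot.get_obs()['clock'])
E
```

```text
[0.5835 0.2438 0.08  ] 0.13540329999999998
[0.5123 0.2403 0.08  ] 0.13496840000000002
[0.5462 0.2906 0.08  ] 0.18376040000000005
[0.5474 0.1905 0.08  ] 0.0837089
[0.38297665 0.29730104 0.53934483] 9.6833
```

The carriage is at 0.135, right on the switch position, and the robot is clear.

```bash
python3 -c "
from bench import robot, vision, order
print(order.close_job())"
```

```text
the job is handed in; nothing more can be done
None
```

I pressed the roller to about level, held it for over half a second and released it. Then I pushed the carriage to about 0.135 m so its dog sits on the roller, backed the arm clear and handed the job in; no verdict came back.

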